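# Rock the offcut tub to empty it into the stock tray

### The job

Empty the yellow offcut tub into the blue tray: take it by the dark grip plate at its back and rock it forward on its round front edge bar, without lifting it off the stand, until all three round offcuts have rolled down its chute into the tray. Then lower it gently back so that it stands upright on its stand, and let go. Leave the spray can, the pipe piece and the wrench where they are.

Things in the scene. Friction and masses are not known exactly. Their poses are not given: they have to be found in the camera images.
- tub: Open yellow steel tub, 1.6 kg plus offcuts. Origin: middle of the axis of the rocker bar (16 mm diameter, 110 mm long, along x) under its front edge, on which it rocks. +y: pouring direction; z up when standing. Box 110 mm wide (x), from y = 0 back to -131 mm; floor 8 mm, wall tops 87 mm above the origin. Offcuts lie in a row on the floor. Left alone it falls back onto its rear foot, even from 52 degrees.
- tub_lip (a point): Middle of the lip of the tub's chute, 62 mm forward (y) and 60 mm above the tub's origin; axes as the tub's. The chute rises forward from the front edge at 35 degrees above level, so the offcuts roll out only once the tub is rocked forward past about 40 degrees; 45 to 52 degrees empties it.
- tub_grip (a point): Middle of the dark grip plate atop the tub's back wall, at x 0, y -142, z 115 mm from the tub's origin; axes as the tub's. Plate 10 mm thick, 80 mm wide (x), leaning back (to -y) 25 degrees from vertical; top edge 18 mm above this point along it, wall top 31 mm below. Pinch its thickness, one finger inside the tub, tool leaning with the plate; the held tool turns with the tub.
- stand: Fixed block 180 mm wide (x), 60 mm high, from y = -165 to +22 mm of its origin, which is at bench level. A steel stop strip 10 mm high runs along its front, at y = 10 to 20 mm; the tub's rocker bar stands up to 12 mm behind it, facing it within 2 degrees. y: forward to the tray; z up.
- tray: Fixed open blue tray in front of the stand, 240 mm (x) by 200 mm (y) outside, 6 mm walls: 34 mm high towards the stand (-y), 55 mm at the sides, 75 mm at the far side. Origin at the centre of its underside, floor 5 mm thick; axes nearly as the stand's. The rocked tub's lip comes over it.
- slug0: a round metal bar offcut, 36 mm diameter, 80 mm long, about 0.2 kg, lying across the tub at the start; origin at its centre, its x axis along its length; it rolls. Brass with red ends.
- slug1: a round metal bar offcut, 36 mm diameter, 80 mm long, about 0.2 kg, lying across the tub at the start; origin at its centre, its x axis along its length; it rolls. Aluminium with blue ends.
- slug2: a round metal bar offcut, 36 mm diameter, 80 mm long, about 0.2 kg, lying across the tub at the start; origin at its centre, its x axis along its length; it rolls. Copper with yellow ends.
- can: Bystander: upright spray can with a green band, 64 mm diameter, 170 mm high; origin at its underside.
- pipe: Bystander: upright piece of steel pipe, 72 mm diameter, 130 mm high; origin at its underside.
- wrench: Bystander: wrench 190 mm long lying on the bench along its x axis.
Things that resemble listed ones, but are neither listed nor needed, are in the scene too. What is shaped like the slug1 but purple or turquoise is not meant.

How it is judged:
By the outcome, as a careful person would: the job done as asked, in the order asked, and still so for the second after the job is handed in, with the robot touching nothing.
It also fails if it takes over 51 s, if anything falls off the work surface, if the arm or the gripper's body presses on something with over 40 N, if the wrist force passes 120 N, or if a joint passes its speed limit or range.

### The arm

A 6-joint arm with a two-finger parallel gripper is mounted at the origin on the work surface. World frame = base frame: x ahead of the robot, y to its left, z up, the work surface at z = 0. Lengths are in m, angles in rad, forces in N, time in s.
With the tool pointing down it reaches from about 0.25 to 0.8 m from the base axis. Payload 3.9 kg.
Tool frame: the origin (TCP) lies at the very end of the fingers, on their centre line; the grasp point (between the pads) lies 19 mm behind it; z points along the fingers, y is the direction in which the jaws open and shut (so a half turn about z gives the same grasp; the last joint's range is limited). The gripper opens to 85 mm and grips with 20 to 120 N. Pads are 22 mm wide; open, the fingers measure 114 mm over their backs; the gripper's body (76 mm by 85 mm) begins 54 mm behind the grasp point. The pads swing forward as they close: fully open they stand 13 mm farther back than shut.
Start: joints at [-1.143, 0.26, -0.138, 1.173, 0, 1.571], TCP at [0.218, -0.478, 0.231] pointing down, gripper open.
Joint ranges: [-2.78, 2.78], [-0.83, 1.72], [-1.28, 1.37], [-1.9, 2.12], [-1.57, 1.48], [-3.14, 3.14]. Speed limits (rad/s): [2.57, 2.57, 3.14, 3.14, 3.14, 3.14].

### API

Orientations are given as [roll, pitch, yaw] about the fixed x, y, z axes, in that order (R = Rz(yaw) Ry(pitch) Rx(roll)).
In Python, from bench import telemetry, cams, workorder gives the robot as it stands.
- The arm moves only by the tool move_arm, never from a script. Its argument "moves" is a list of rows, each an object with "twist": the turn, a rotation vector about the world's x, y, z in rad, a list of three; "delta_pos": the shift along the world's x, y, z in mm, a list of three; "fingers": the opening, from -1 (shut) to 1 (fully open), so that 0 is half open. In form: [{"twist": [ax, ay, az], "delta_pos": [dx, dy, dz], "fingers": fingers}, ...]. A call has 1 to 10 rows; each row shifts and turns the commanded pose from where the row before left it; what a row does not reach is not made up. A row lasts 1/12 s, in which the tool goes at most 41.7 mm and 7.16 degrees, less where a joint would pass 70% of its speed; a pose out of reach is approached as far as the arm can. A call with a gripper value outside its range is refused whole. The fingers move at their own pace and stop on an object; "newtons" is the grip in N (left out, the last holds). Time passes only in rows, so rows that do not move let the fingers close. It gives the time, the measured TCP pose, the force and the opening at its end, in the units of the state.
- telemetry.read_state(): the state, without advancing time (a new reading comes with each control period).
- cams.capture(name): name is "side" or "top" or "wrist"; returns (picture, depth): 400x640x3 uint8, blue, green, red; 400x640 float32, m along the optical axis (not along the pixel's ray), 0 where there is no reading.
- cams.calibration(name): a dict with "K" (3x3 intrinsics, pixels), "rvec" (rotation vector, rad) and "tvec" (3), from world to camera coordinates, as OpenCV has them; the wrist camera has in their place "hand_eye" (4x4, takes a point from camera to tool coordinates, whose origin is the TCP and whose axes are the flange's). Camera axes: x right, y down, z forward; pixel columns grow to the right and rows downward; lengths in m; the calibration is good to about 2 mm. A picture is of the moment at which its call begins: read the wrist's pose just before it. calibration takes no time and is no camera call.
- workorder.sign_off(): hands the job in, once; it reports no verdict.
The state is a dict: "t": time; "q": joint angles; "qd": joint speeds; "joint_torque": joint torques, N m; "tcp_pos": TCP position; "ee_rot": TCP orientation; "contact_force": force on the tool from outside, world axes, zero at the start; "torque": the same for the moment, N m; "grip_width": finger opening in m.
Only numpy, scipy, OpenCV 4.12 (cv2) and the standard library are available. Lean on these libraries where they do the work, as an engineer would, in place of code of your own. Each camera call takes 0.05 s, during which the arm holds its last target. There are 200 camera calls.

## Working session

There is one attempt and no reset: what is moved stays moved. The work goes in short steps, Python scripts to look and compute and a tool call to move; the robot and the scene stay as the last step left them, time stands still between calls to the robot, and variables do not carry over. Pictures are saved under pics/ and viewed, about 8 in all and at most 12, crops included, and the job is handed in when it is done.

Besides the shell and the picture viewer there is one more tool, called after "Request:" as a command line: name --argument value ..., lists and objects as JSON in quotes. move_arm: Moves the arm, as the interface text tells. Its arguments: {"type":"object","properties":{"moves":{"type":"array","items":{"type":"object","properties":{"twist":{"type":"array","items":{"type":"number"}},"delta_pos":{"type":"array","items":{"type":"number"}},"fingers":{"type":"number"}}}},"newtons":{"type":"number"}},"required":["moves"]}

```bash
ls; mkdir -p pics; cat > h.py <<'E'
import numpy as np, cv2
from bench import telemetry, cams, workorder
def cam(name):
    if name=='wrist':
        s=telemetry.read_state()
    im,d=cams.capture(name); c=cams.calibration(name); K=np.array(c['K'])
    if name=='wrist':
        from scipy.spatial.transform import Rotation as Ro
        T=np.eye(4);T[:3,:3]=Ro.from_euler('xyz',s['ee_rot']).as_matrix();T[:3,3]=s['tcp_pos']
        T=T@np.array(c['hand_eye'])
    else:
        R=cv2.Rodrigues(np.array(c['rvec'],float))[0];T=np.eye(4);T[:3,:3]=R.T;T[:3,3]=-R.T@np.array(c['tvec'],float).ravel()
    return im,d,K,T
def cloud(d,K,T):
    v,u=np.indices(d.shape); P=np.stack([(u-K[0,2])*d/K[0,0],(v-K[1,2])*d/K[1,1],d],-1)
    W=P@T[:3,:3].T+T[:3,3]; W[d<=0]=np.nan; return W
E
python3 - <<'E'
from h import *
print(telemetry.read_state())
for n in('side','top'):
    im,d,K,T=cam(n); cv2.imwrite(f'pics/{n}0.png',im); np.savez(f'{n}0.npz',im=im,d=d,K=K,T=T); print(n,T.round(3).tolist(),K[0,0],(d>0).mean())
E
```

```text
pics
{'t': 0.0, 'q': array([-1.14300427e+00,  2.60682820e-01, -1.39384398e-01,  1.17269903e+00,
       -7.59174088e-06,  1.57077998e+00]), 'qd': array([ 0.00093164,  0.0006502 ,  0.00092597,  0.000303  , -0.00044958,
        0.00052329]), 'joint_torque': array([-3.22337175e-03, -4.05674744e+01,  2.53925157e+01,  1.87730446e-02,
       -2.63475577e-04, -2.20595808e-08]), 'tcp_pos': array([ 0.21751532, -0.477064  ,  0.23045973]), 'ee_rot': array([-3.13962274e+00,  7.55953062e-06,  4.27808420e-01]), 'contact_force': array([ 0.75997955,  0.68898394, -1.15508943]), 'torque': array([ 0.00537454, -0.00449306, -0.01077736]), 'grip_width': 0.08545362105302023}
side [[-0.895, -0.344, 0.284, 0.194], [-0.446, 0.689, -0.571, 0.527], [0.001, -0.637, -0.771, 1.057], [0.0, 0.0, 0.0, 1.0]] 517.503464230702 0.9960546875
top [[-0.016, -0.999, 0.046, 0.481], [-1.0, 0.016, 0.004, -0.181], [-0.005, -0.046, -0.999, 1.126], [0.0, 0.0, 0.0, 1.0]] 393.56652383020395 0.995859375
```

View pics/top0.png

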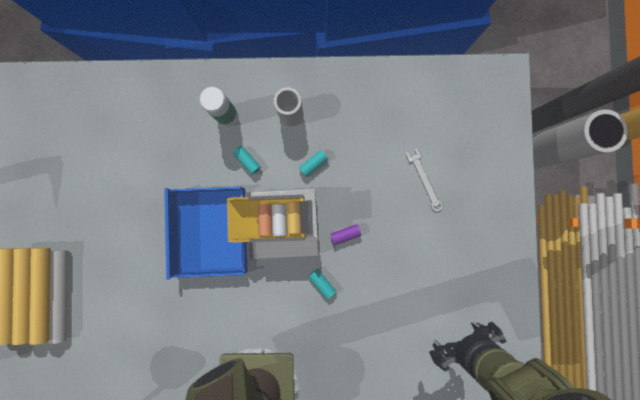

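View pics/side0.png

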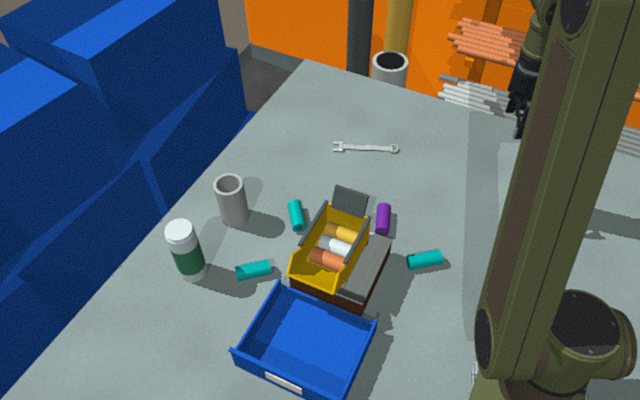

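The top view shows the tub at about (265,218), pouring left (+y) into the tray at (206,232). The grip plate is at its right end, about (302,218). The three listed slugs are inside the tub; the teal and purple pieces on the bench are decoys. Next I'll measure the tub, its plate and the stand.

```bash
python3 - <<'E'
from h import *
for n in('top','side'):
    z=np.load(n+'0.npz'); im=z['im'];W=cloud(z['d'],z['K'],z['T']); hsv=cv2.cvtColor(im,cv2.COLOR_BGR2HSV)
    H,S,V=[hsv[...,i].astype(int) for i in range(3)]
    roi=(W[...,0]>.3)&(W[...,0]<.62)&(W[...,1]>-.25)&(W[...,1]<.35)
    yel=roi&(H>18)&(H<32)&(S>130)&(W[...,2]>.09)
    P=W[yel]; print(n,'yellow',len(P),np.percentile(P,[1,99],axis=0).round(3).tolist())
    rim=P[P[:,2]>.145]; print(' rim rect',cv2.minAreaRect((rim[:,:2]*1000).astype(np.float32)), np.percentile(rim[:,2],[5,50,95]).round(3))
    c=P[:,:2].mean(0)
    pl=roi&(S<90)&(W[...,2]>.162)&(W[...,1]<c[1]); Q=W[pl]
    print(' plate',len(Q),np.percentile(Q,[1,99],axis=0).round(3).tolist(),cv2.minAreaRect((Q[:,:2]*1000).astype(np.float32)))
    ctr=np.median(Q,0);u,s,vt=np.linalg.svd(Q-Q.mean(0)); print(' mean',Q.mean(0).round(4),'axes',vt.round(3).tolist(),s.round(3))
    st=roi&(abs(W[...,2]-.06)<.006)&(S<90); print(' stand',cv2.minAreaRect((W[st][:,:2]*1000).astype(np.float32)),st.sum())
    b=roi&(H>100)&(H<125)&(S>120)&(W[...,2]<.1); print(' tray',cv2.minAreaRect((W[b][:,:2]*1000).astype(np.float32)))
z=np.load('top0.npz'); a=cv2.resize(z['im'][170:300,150:370],(0,0),fx=3.6,fy=3.6,interpolation=cv2.INTER_CUBIC)
z=np.load('side0.npz'); b=cv2.resize(z['im'][170:330,250:430],(0,0),fx=3,fy=3,interpolation=cv2.INTER_CUBIC)
cv2.imwrite('pics/crop.png',b)
E
```

```text
top yellow 1070 [[0.428, -0.139, 0.09], [0.532, 0.049, 0.16]]
 rim rect ((479.8792419433594, -53.15113067626953), (107.82078552246094, 180.0419921875), 0.816606879234314) [0.147 0.154 0.163]
 plate 360 [[0.43, -0.165, 0.162], [0.522, -0.091, 0.202]] ((481.8634948730469, -99.14203643798828), (111.73808288574219, 134.08673095703125), 2.232285499572754)
 mean [ 0.4827 -0.1514  0.1868] axes [[-0.999, 0.032, -0.039], [0.05, 0.738, -0.673], [-0.007, 0.674, 0.739]] [0.45  0.326 0.134]
 stand ((450.83477783203125, 26.99810791015625), (195.6056365966797, 416.61822509765625), 7.870934963226318) 1599
 tray ((447.4305419921875, 128.36672973632812), (239.97097778320312, 203.091796875), 0.996234118938446)
side yellow 2755 [[0.422, -0.14, 0.091], [0.531, 0.052, 0.158]]
 rim rect ((477.27655029296875, -54.454673767089844), (109.9811019897461, 180.321533203125), 0.24926058948040009) [0.145 0.153 0.163]
 plate 665 [[0.441, -0.164, 0.163], [0.52, -0.138, 0.201]] ((500.18280029296875, -137.54977416992188), (126.92527770996094, 62.525596618652344), 34.822139739990234)
 mean [ 0.4799 -0.1495  0.1828] axes [[-0.999, -0.042, 0.011], [0.03, -0.481, 0.876], [0.032, -0.876, -0.482]] [0.607 0.341 0.081]
 stand ((469.38922119140625, 27.105606079101562), (196.3743896484375, 409.21795654296875), 0.35737311840057373) 1630
 tray ((452.7745056152344, 115.63865661621094), (254.927001953125, 230.87425231933594), 1.4181305170059204)
```

View pics/crop.png

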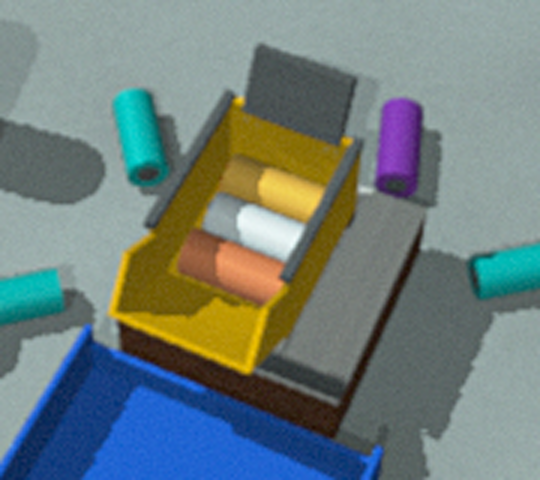

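```bash
python3 - <<'E'
from h import *
for n in('top','side'):
    z=np.load(n+'0.npz'); W=cloud(z['d'],z['K'],z['T']); hsv=cv2.cvtColor(z['im'],cv2.COLOR_BGR2HSV);S=hsv[...,1].astype(int)
    x,y,h=W[...,0],W[...,1],W[...,2]
    r=(x>.3)&(x<.62)&(y>-.25)&(y<.023)&(S<110)
    m=r&(abs(h-.06)<.02); print(n,'stand',np.nanpercentile(W[m],[1,99],axis=0).round(4).tolist())
    # profile beside tub (x .36-.41) along y
    for lo in np.arange(-.19,.03,.005 if n=='side' else .01):
        k=(x>.365)&(x<.412)&(y>=lo)&(y<lo+.005)
        print(' %.3f:%.3f(%d,V%d)'%(lo,np.median(h[k]) if k.any() else 0,k.sum(),np.median(hsv[...,2][k]) if k.any() else 0),end='')
    print()
E
```

```text
top stand [[0.3755, -0.1743, 0.0548], [0.5559, 0.0087, 0.0757]]
 -0.190:-0.000(33,V143) -0.180:-0.001(30,V109) -0.170:0.059(32,V136) -0.160:0.059(30,V136) -0.150:0.059(20,V135) -0.140:0.060(30,V135) -0.130:0.059(30,V136) -0.120:0.059(27,V136) -0.110:0.059(28,V136) -0.100:0.059(30,V136) -0.090:0.059(30,V136) -0.080:0.058(24,V136) -0.070:0.060(30,V136) -0.060:0.059(29,V137) -0.050:0.059(21,V136) -0.040:0.059(30,V136) -0.030:0.059(33,V136) -0.020:0.059(29,V136) -0.010:0.060(26,V122) 0.000:0.070(30,V79) 0.010:0.059(1,V87) 0.020:-0.001(18,V90)
side stand [[0.3718, -0.1732, 0.0441], [0.4306, 0.0123, 0.0717]]
 -0.190:-0.000(12,V160) -0.185:-0.000(10,V146) -0.180:0.002(17,V108) -0.175:0.057(34,V117) -0.170:0.057(42,V122) -0.165:0.058(43,V122) -0.160:0.057(36,V120) -0.155:0.057(50,V120) -0.150:0.058(40,V122) -0.145:0.057(43,V120) -0.140:0.057(41,V120) -0.135:0.058(45,V120) -0.130:0.058(41,V122) -0.125:0.059(39,V121) -0.120:0.057(49,V123) -0.115:0.058(44,V122) -0.110:0.059(39,V121) -0.105:0.058(47,V122) -0.100:0.057(49,V122) -0.095:0.058(43,V122) -0.090:0.058(45,V122) -0.085:0.058(49,V121) -0.080:0.058(44,V123) -0.075:0.058(47,V123) -0.070:0.058(50,V122) -0.065:0.058(40,V123) -0.060:0.058(50,V122) -0.055:0.058(44,V122) -0.050:0.058(52,V122) -0.045:0.058(47,V122) -0.040:0.058(49,V122) -0.035:0.058(55,V121) -0.030:0.059(46,V122) -0.025:0.058(49,V120) -0.020:0.059(52,V120) -0.015:0.058(49,V122) -0.010:0.058(43,V102) -0.005:0.045(28,V76) 0.000:0.068(50,V61) 0.005:0.060(114,V57) 0.010:0.033(222,V53) 0.015:0.000(0,V0) 0.020:0.000(0,V0) 0.025:0.032(26,V115)
```

Request:
move_arm --moves '[{"twist": [0,0,-0.107],"delta_pos": [16,18,3],"fingers": 1},{"twist": [0,0,-0.107],"delta_pos": [16,18,3],"fingers": 1},{"twist": [0,0,-0.107],"delta_pos": [16,18,3],"fingers": 1},{"twist": [0,0,-0.107],"delta_pos": [16,18,3],"fingers": 1},{"twist": [0.073,0,0],"delta_pos": [16,18,3],"fingers": 1},{"twist": [0.073,0,0],"delta_pos": [16,18,3],"fingers": 1},{"twist": [0.073,0,0],"delta_pos": [16,18,3],"fingers": 1},{"twist": [0.073,0,0],"delta_pos": [16,18,3],"fingers": 1},{"twist": [0.072,0,0],"delta_pos": [16,18,3],"fingers": 1},{"twist": [0.072,0,0],"delta_pos": [16,18,3],"fingers": 1}]'

```text
t: 0.93
tcp_pos: [0.3786, -0.2969, 0.2614]
ee_rot: [-2.702, 0.0, -0.0]
contact_force: [0.9, -0.1, 1.0]
grip_width: 0.0851
```

The wrist tilt is right. The stand spans y from -0.175 to 0.012, so the stop face is at about y=0.000 and the bar gap is about 3 mm. I'll go to the pre-grasp pose and look with the wrist camera.

Request:
move_arm --moves '[{"delta_pos": [20,22,-1],"twist": [0,0,0],"fingers": 1},{"delta_pos": [20,22,-1],"twist": [0,0,0],"fingers": 1},{"delta_pos": [20,22,-1],"twist": [0,0,0],"fingers": 1},{"delta_pos": [20,22,-1],"twist": [0,0,0],"fingers": 1},{"delta_pos": [20,22,0],"twist": [0,0,0],"fingers": 1},{"delta_pos": [0,0,0],"twist": [0,0,0],"fingers": 1}]'

```text
t: 1.43
tcp_pos: [0.4801, -0.1841, 0.257]
ee_rot: [-2.704, -0.001, 0.005]
contact_force: [-0.1, -1.4, -0.4]
grip_width: 0.0855
```

```bash
python3 - <<'E'
from h import *
print(telemetry.read_state()['tcp_pos'])
im,d,K,T=cam('wrist'); np.savez('w1.npz',im=im,d=d,K=K,T=T); cv2.imwrite('pics/w1.png',im)
W=cloud(d,K,T); hsv=cv2.cvtColor(im,cv2.COLOR_BGR2HSV);S=hsv[...,1].astype(int)
x,y,h=[W[...,i] for i in range(3)]
m=(S<100)&(x>.43)&(x<.53)&(y>-.19)&(y<-.125)&(h>.16)&(h<.21); Q=W[m]; print(len(Q),np.percentile(Q,[1,99],axis=0).round(4).tolist() if len(Q) else '')
top=Q[Q[:,2]>.19]; print('top part',top.mean(0) if len(top) else '', cv2.minAreaRect((top[:,:2]*1000).astype(np.float32)))
for zz in np.arange(.16,.206,.004):
    k=Q[abs(Q[:,2]-zz)<.002]; 
    if len(k): print(zz.round(3),len(k),np.percentile(k[:,1],[2,50,98]).round(4))
E
```

```text
[ 0.4801044  -0.18410762  0.25697199]
1998 [[0.4451, -0.1672, 0.1686], [0.5228, -0.1471, 0.2004]]
top part [ 0.48629983 -0.16274515  0.19787901] ((483.2725830078125, -162.42430114746094), (79.71218872070312, 11.945443153381348), 3.337447166442871)
0.16 5 [-0.1436 -0.1425 -0.1402]
0.164 13 [-0.1517 -0.1467 -0.1423]
0.168 11 [-0.1521 -0.1486 -0.143 ]
0.172 10 [-0.1549 -0.152  -0.1452]
0.176 13 [-0.1554 -0.1498 -0.1464]
0.18 16 [-0.1592 -0.1537 -0.1484]
0.184 16 [-0.1593 -0.1544 -0.1505]
0.188 13 [-0.1623 -0.1553 -0.1522]
0.192 22 [-0.1653 -0.1596 -0.1543]
0.196 904 [-0.1672 -0.1651 -0.1599]
0.2 975 [-0.165  -0.1609 -0.1578]
```

View pics/w1.png

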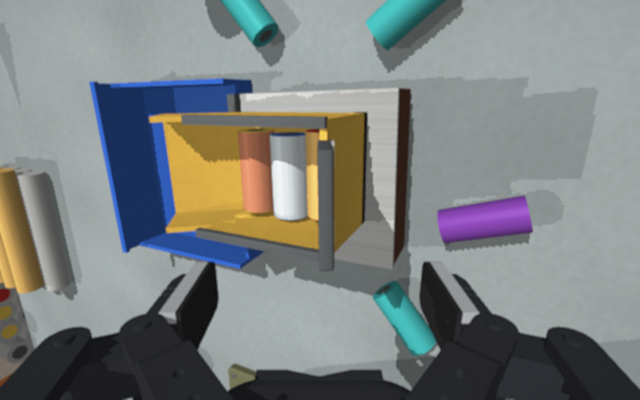

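```bash
python3 - <<'E'
from h import *
z=np.load('w1.npz');W=cloud(z['d'],z['K'],z['T']);hsv=cv2.cvtColor(z['im'],cv2.COLOR_BGR2HSV);S=hsv[...,1].astype(int)
x,y,h=[W[...,i] for i in range(3)]
Q=W[(S<100)&(x>.43)&(x<.53)&(y>-.18)&(y<-.14)&(h>.194)&(h<.205)]
print(np.degrees(np.arctan(np.polyfit(Q[:,0],Q[:,1],1)[0])),Q.mean(0),Q[:,0].min(),Q[:,0].max())
# stand back edge and far rim lines
m=(S<70)&(abs(h-.06)<.004)&(x>.37)&(x<.57)&(y<-.15)&(y>-.2);P=W[m]
e=np.array([[b,P[abs(P[:,0]-b)<.004][:,1].min()] for b in np.arange(.44,.54,.008) if (abs(P[:,0]-b)<.004).sum()>3]);print('stand',np.degrees(np.arctan(np.polyfit(e[:,0],e[:,1],1)[0])))
m=(S<80)&(abs(h-.156)<.008)&(y>-.13)&(y<-.01)&(x>.5)&(x<.56);P=W[m];print('rail',len(P),-np.degrees(np.arctan(np.polyfit(P[:,1],P[:,0],1)[0])),P.mean(0))
m=(S<80)&(abs(h-.156)<.008)&(y>-.13)&(y<-.01)&(x>.4)&(x<.46);P=W[m];print('rail2',len(P),-np.degrees(np.arctan(np.polyfit(P[:,1],P[:,0],1)[0])),P.mean(0))
E
```

```text
1.295269241880227 [ 0.48589052 -0.1627852   0.19794874] 0.44359632424182704 0.5229465885844294
stand 2.134992280582725
rail 1289 1.1564924500678673 [ 0.53377342 -0.07550032  0.15792784]
rail2 1205 1.0649680066564247 [ 0.42959176 -0.07600146  0.1573267 ]
```

The tub's yaw is about 1.2° and the plate centre about (0.483, -0.155, 0.182). I'll slide in along the plate's lean.

Request:
move_arm --moves '[{"delta_pos": [3,-5,0],"twist": [0,0,0.015],"fingers": 1},{"delta_pos": [0,8,-18],"twist": [0,0,0],"fingers": 0.5},{"delta_pos": [0,8,-18],"twist": [0,0,0],"fingers": 0.2},{"delta_pos": [0,9,-19],"twist": [0,0,0],"fingers": 0.0},{"delta_pos": [0,9,-19],"twist": [0,0,0],"fingers": 0.0},{"delta_pos": [0,8,-18],"twist": [0,0,0],"fingers": 0.0},{"delta_pos": [0,0,0],"twist": [0,0,0],"fingers": 0.0}]' --newtons 60

```text
t: 2.07
tcp_pos: [0.4781, -0.15, 0.1622]
ee_rot: [-2.703, 0.006, 0.015]
contact_force: [-0.6, 0.5, -0.5]
grip_width: 0.0423
```

```bash
python3 - <<'E'
from h import *
im,d,K,T=cam('side'); print(telemetry.read_state()); cv2.imwrite('pics/s1.png',cv2.resize(im[120:340,220:450],(0,0),fx=2.7,fy=2.7))
E
```

```text
{'t': 2.1167, 'q': array([-0.5363338 ,  0.42746486, -0.15863035,  1.22830145,  0.36759305,
        2.54630508]), 'qd': array([-0.00596601, -0.02102571,  0.06533565,  0.02651375,  0.00569903,
       -0.00036526]), 'joint_torque': array([ 4.65826141e-01, -4.51331949e+01,  2.08244169e+01,  1.76335864e+00,
        1.31158937e+00,  2.58713833e-02]), 'tcp_pos': array([ 0.47902214, -0.15080753,  0.1639215 ]), 'ee_rot': array([-2.70370892,  0.00414285,  0.01437422]), 'contact_force': array([-0.29938304, -0.19674568,  0.07323416]), 'torque': array([-0.35560257, -0.04007413,  0.06871836]), 'grip_width': 0.042546021249093194}
```

View pics/s1.png

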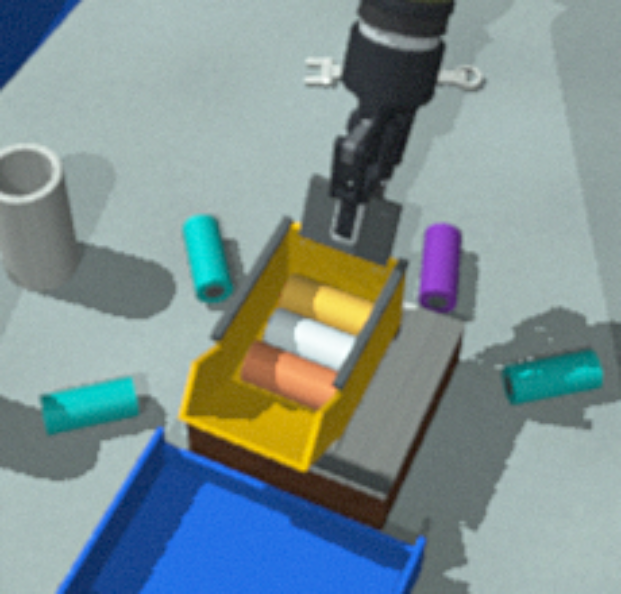

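The fingers straddle the plate, one of them inside the tub. I'll centre and close.

Request:
move_arm --moves '[{"delta_pos": [3,4,0],"twist": [0,0,0],"fingers": 0.0},{"delta_pos": [0,0,0],"twist": [0,0,0],"fingers": -0.5},{"delta_pos": [0,0,0],"twist": [0,0,0],"fingers": -1},{"delta_pos": [0,0,0],"twist": [0,0,0],"fingers": -1},{"delta_pos": [0,0,0],"twist": [0,0,0],"fingers": -1},{"delta_pos": [0,0,0],"twist": [0,0,0],"fingers": -1},{"delta_pos": [0,0,0],"twist": [0,0,0],"fingers": -1}]' --newtons 80

```text
t: 2.7
tcp_pos: [0.4847, -0.1468, 0.1668]
ee_rot: [-2.706, -0.003, 0.015]
contact_force: [-1.1, 0.6, 5.6]
grip_width: 0.009
```

```bash
cat > tab.py <<'E'
import numpy as np,sys,json
def rows(a,b,n,gap=4,y0=-134,z0=98,rows_round=1):
    t=np.radians(np.linspace(a,b,n+1)); s=np.minimum(8*t,gap)
    y=y0*np.cos(t)+z0*np.sin(t)+s; z=-y0*np.sin(t)+z0*np.cos(t)
    P=np.c_[-.02*y,y,z]; P=np.round(P,1); D=np.diff(P,axis=0).round(1)
    for d,w in zip(D,np.diff(t)): print(json.dumps({"delta_pos":d.tolist(),"twist":[round(-w,4),round(-.02*w,4),0],"fingers":-1}),end=', ')
    print('\nend',P[-1],'sum',D.sum(0))
if __name__=='__main__': rows(*map(float,sys.argv[1:3]),int(sys.argv[3]),*map(float,sys.argv[4:]))
E
python3 tab.py 0 15 10; python3 tab.py 15 35 10;python3 tab.py 35 48 10
```

```text
{"delta_pos": [-0.1, 2.8, 3.5], "twist": [-0.0262, -0.0005, 0], "fingers": -1}, {"delta_pos": [0.0, 2.9, 3.4], "twist": [-0.0262, -0.0005, 0], "fingers": -1}, {"delta_pos": [-0.1, 3.0, 3.3], "twist": [-0.0262, -0.0005, 0], "fingers": -1}, {"delta_pos": [-0.1, 3.1, 3.3], "twist": [-0.0262, -0.0005, 0], "fingers": -1}, {"delta_pos": [0.0, 3.2, 3.2], "twist": [-0.0262, -0.0005, 0], "fingers": -1}, {"delta_pos": [-0.1, 3.2, 3.1], "twist": [-0.0262, -0.0005, 0], "fingers": -1}, {"delta_pos": [-0.1, 3.4, 3.0], "twist": [-0.0262, -0.0005, 0], "fingers": -1}, {"delta_pos": [0.0, 3.4, 2.9], "twist": [-0.0262, -0.0005, 0], "fingers": -1}, {"delta_pos": [-0.1, 3.5, 2.9], "twist": [-0.0262, -0.0005, 0], "fingers": -1}, {"delta_pos": [-0.1, 3.5, 2.7], "twist": [-0.0262, -0.0005, 0], "fingers": -1}, 
end [   2.  -102.   129.3] sum [-0.7 32.  31.3]
{"delta_pos": [-0.1, 4.9, 3.6], "twist": [-0.0349, -0.0007, 0], "fingers": -1}, {"delta_pos": [-0.1, 5.0, 3.4], "twist": [-0.0349, -0.0007, 0], "fingers": -1}, {"delta_pos": [-0.1, 5.1, 3.2], "twist": [-0.0349, -0.0007, 0], "fingers": -1}, {"delta_pos": 
[... 734 characters left out ...]
, "fingers": -1}, {"delta_pos": [0.0, 3.7, 1.0], "twist": [-0.0227, -0.0005, 0], "fingers": -1}, {"delta_pos": [-0.1, 3.6, 0.9], "twist": [-0.0227, -0.0005, 0], "fingers": -1}, {"delta_pos": [-0.1, 3.7, 0.9], "twist": [-0.0227, -0.0005, 0], "fingers": -1}, {"delta_pos": [0.0, 3.7, 0.8], "twist": [-0.0227, -0.0005, 0], "fingers": -1}, {"delta_pos": [-0.1, 3.7, 0.6], "twist": [-0.0227, -0.0005, 0], "fingers": -1}, {"delta_pos": [-0.1, 3.7, 0.6], "twist": [-0.0227, -0.0005, 0], "fingers": -1}, {"delta_pos": [-0.1, 3.7, 0.5], "twist": [-0.0227, -0.0005, 0], "fingers": -1}, {"delta_pos": [0.0, 3.8, 0.5], "twist": [-0.0227, -0.0005, 0], "fingers": -1}, 
end [  0.3 -12.8 165.2] sum [-0.7 36.8  8.1]
```

Request:
move_arm --moves '[{"delta_pos": [0,2.8,3.4],"twist": [-0.026,-0.0005,0],"fingers": -1},{"delta_pos": [0,2.9,3.4],"twist": [-0.026,-0.0005,0],"fingers": -1},{"delta_pos": [-0.1,3.0,3.3],"twist": [-0.026,-0.0005,0],"fingers": -1},{"delta_pos": [-0.1,3.1,3.3],"twist": [-0.026,-0.0005,0],"fingers": -1},{"delta_pos": [0,3.2,3.2],"twist": [-0.026,-0.0005,0],"fingers": -1},{"delta_pos": [0,0,0],"twist": [0,0,0],"fingers": -1}]'

```text
t: 3.2
tcp_pos: [0.4842, -0.1318, 0.1835]
ee_rot: [-2.841, -0.003, 0.017]
contact_force: [0.5, -6.4, 0.7]
grip_width: 0.0093
```

Request:
move_arm --moves '[{"delta_pos": [-0.1,3.2,3.1],"twist": [-0.026,-0.0005,0],"fingers": -1},{"delta_pos": [-0.1,3.4,3.0],"twist": [-0.026,-0.0005,0],"fingers": -1},{"delta_pos": [0,3.4,2.9],"twist": [-0.026,-0.0005,0],"fingers": -1},{"delta_pos": [-0.1,3.5,2.9],"twist": [-0.026,-0.0005,0],"fingers": -1},{"delta_pos": [-0.1,3.5,2.7],"twist": [-0.027,-0.0005,0],"fingers": -1},{"delta_pos": [-0.1,4.9,3.6],"twist": [-0.035,-0.0007,0],"fingers": -1},{"delta_pos": [-0.1,5.0,3.4],"twist": [-0.035,-0.0007,0],"fingers": -1},{"delta_pos": [0,0,0],"twist": [0,0,0],"fingers": -1}]'

```text
t: 3.87
tcp_pos: [0.4837, -0.1047, 0.2052]
ee_rot: [-3.041, -0.004, 0.017]
contact_force: [0.4, -6.8, 4.3]
grip_width: 0.0088
```

```bash
python3 - <<'E'
from h import *
im,d,K,T=cam('side'); s=telemetry.read_state(); print(s['contact_force'],s['torque'],s['tcp_pos'],s['ee_rot']); cv2.imwrite('pics/s2.png',cv2.resize(im[120:340,220:450],(0,0),fx=2.7,fy=2.7))
E
```

```text
[-0.65851247 -7.2721482   5.77697558] [-0.59773325  0.06564879  0.17032776] [ 0.48375098 -0.10524225  0.20482077] [-3.04042638 -0.00415587  0.01662552]
```

View pics/s2.png

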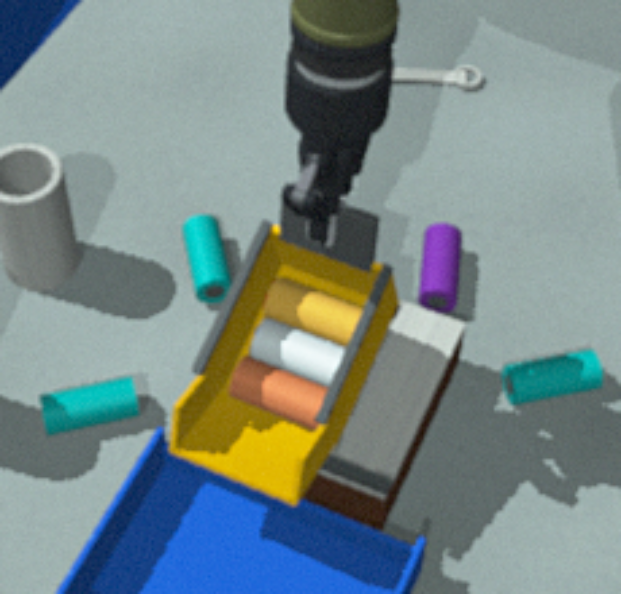

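The tub is rocking well, with the bar on the stand and forces of 9 N or less. Continuing.

Request:
move_arm --moves '[{"delta_pos": [-0.1,5.1,3.3],"twist": [-0.035,-0.0007,0],"fingers": -1},{"delta_pos": [-0.1,5.2,3.2],"twist": [-0.035,-0.0007,0],"fingers": -1},{"delta_pos": [-0.1,5.3,2.9],"twist": [-0.035,-0.0007,0],"fingers": -1},{"delta_pos": [-0.1,5.4,2.8],"twist": [-0.035,-0.0007,0],"fingers": -1},{"delta_pos": [-0.1,5.4,2.6],"twist": [-0.035,-0.0007,0],"fingers": -1},{"delta_pos": [-0.1,5.3,2.4],"twist": [-0.035,-0.0007,0],"fingers": -1},{"delta_pos": [0,0,0],"twist": [0,0,0],"fingers": -1}]'

```text
t: 4.5
tcp_pos: [0.483, -0.0726, 0.2218]
ee_rot: [3.034, -0.004, 0.018]
contact_force: [0.8, -3.8, 4.5]
grip_width: 0.0091
```

Request:
move_arm --moves '[{"delta_pos": [-0.1,5.4,2.2],"twist": [-0.035,-0.0007,0],"fingers": -1},{"delta_pos": [-0.1,5.4,1.9],"twist": [-0.035,-0.0007,0],"fingers": -1},{"delta_pos": [-0.1,4.2,1.3],"twist": [-0.026,-0.0005,0],"fingers": -1},{"delta_pos": [-0.1,4.2,1.2],"twist": [-0.026,-0.0005,0],"fingers": -1},{"delta_pos": [-0.1,4.2,1.1],"twist": [-0.026,-0.0005,0],"fingers": -1},{"delta_pos": [0,4.2,1.0],"twist": [-0.026,-0.0005,0],"fingers": -1},{"delta_pos": [-0.1,4.2,0.8],"twist": [-0.026,-0.0005,0],"fingers": -1},{"delta_pos": [-0.1,4.3,0.7],"twist": [-0.026,-0.0005,0],"fingers": -1},{"delta_pos": [0,0,0],"twist": [0,0,0],"fingers": -1},{"delta_pos": [0,0,0],"twist": [0,0,0],"fingers": -1}]'

```text
t: 5.33
tcp_pos: [0.4839, -0.0609, 0.2294]
ee_rot: [2.857, -0.003, 0.062]
contact_force: [0.4, 15.4, 4.7]
grip_width: 0.0089
```

Request:
move_arm --moves '[{"delta_pos": [0,4.3,0.5],"twist": [-0.026,-0.0005,0],"fingers": -1},{"delta_pos": [0,4.3,0.4],"twist": [-0.026,-0.0005,0],"fingers": -1},{"delta_pos": [0,0,0],"twist": [0,0,0],"fingers": -1},{"delta_pos": [0,0,0],"twist": [0,0,0],"fingers": -1},{"delta_pos": [0,0,0],"twist": [0,0,0],"fingers": -1},{"delta_pos": [0,0,0],"twist": [0,0,0],"fingers": -1},{"delta_pos": [0,0,0],"twist": [0,0,0],"fingers": -1},{"delta_pos": [0,0,0],"twist": [0,0,0],"fingers": -1}]'

```text
t: 6.0
tcp_pos: [0.485, -0.0651, 0.2308]
ee_rot: [2.816, -0.002, 0.079]
contact_force: [-1.5, 16.5, 9.5]
grip_width: 0.0091
```

```bash
python3 - <<'E'
from h import *
im,d,K,T=cam('side'); s=telemetry.read_state(); print(s['t'],s['contact_force'],s['torque'],s['tcp_pos'],s['ee_rot']); cv2.imwrite('pics/s3.png',cv2.resize(im[150:400,200:450],(0,0),fx=2.4,fy=2.4))
E
```

```text
6.05 [-2.23687942 16.45260106  9.23380394] [6.6167517  0.32974475 0.03663044] [ 0.4850143  -0.06505141  0.23073981] [ 2.81570406e+00 -1.78624193e-03  7.90715937e-02]
```

View pics/s3.png

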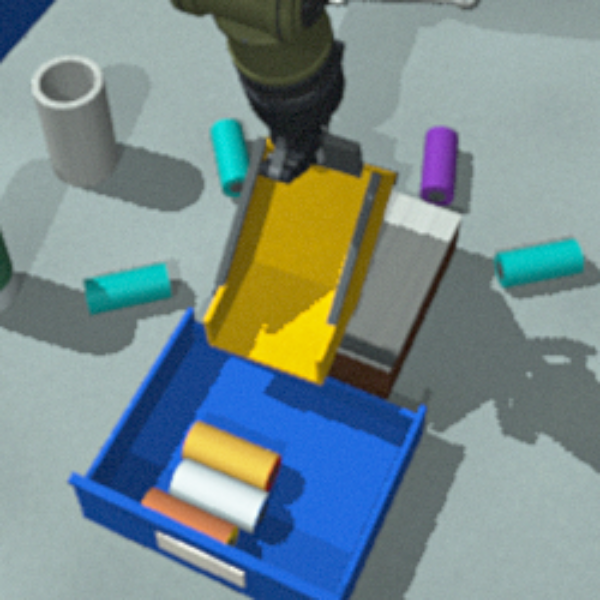

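All three offcuts are in the tray. The tool is lagging its command, though, so I'll check the joints and the tub pose before lowering.

```bash
python3 - <<'E'
from h import *
s=telemetry.read_state(); print(s['q'].round(3),s['joint_torque'].round(1))
im,d,K,T=cam('top'); cv2.imwrite('pics/t3.png',cv2.resize(im[150:300,150:380],(0,0),fx=3.4,fy=3.4)); np.savez('t3.npz',im=im,d=d,K=K,T=T)
for n in ('top','side'):
    if n=='side': im,d,K,T=cam('side')
    W=cloud(d,K,T);hsv=cv2.cvtColor(im,cv2.COLOR_BGR2HSV);H,S=hsv[...,0],hsv[...,1].astype(int)
    x,y,h=[W[...,i] for i in range(3)]
    m=(H>18)&(H<32)&(S>130)&(h>.05)&(x>.4)&(x<.56)&(y>-.2)&(y<.085)
    P=W[m]; print(n,len(P),np.percentile(P,[1,99],axis=0).round(3).tolist())
    c=P[abs(P[:,0]-.48)<.03]
    for lo in np.arange(-.1,.09,.01):
        k=c[(c[:,1]>=lo)&(c[:,1]<lo+.01)]
        if len(k)>3: print(' %.3f %.3f'%(lo+.005,np.median(k[:,2])),end='')
    print()
E
```

```text
[ 0.078  0.188 -0.281  1.1   -0.326  3.14 ] [ -8.1 -31.3  21.3   0.2  -8.9  -0. ]
top 1297 [[0.426, -0.124, 0.075], [0.538, 0.046, 0.367]]
 -0.095 0.187 -0.085 0.200 -0.075 0.208 -0.055 0.366 -0.045 0.366 -0.025 0.082 -0.015 0.081 -0.005 0.080
side 4333 [[0.418, -0.108, 0.071], [0.532, 0.063, 0.216]]
 -0.095 0.136 -0.085 0.128 -0.075 0.120 -0.065 0.112 -0.055 0.103 -0.045 0.095 -0.035 0.087 -0.025 0.081 -0.015 0.080 -0.005 0.080 0.005 0.079 0.015 0.077 0.025 0.077 0.035 0.076 0.045 0.075 0.055 0.074 0.065 0.074
```

View pics/t3.png

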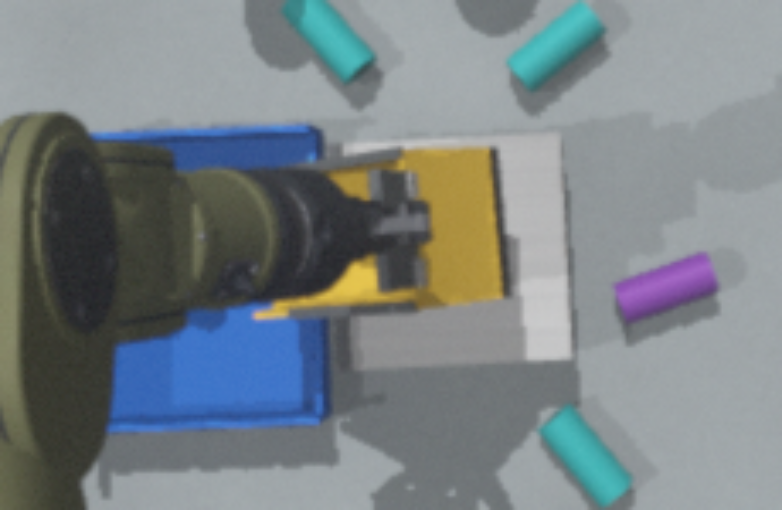

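q6 reached its 3.14 limit, so the tool stopped at about 44° with some yaw drift. The tub is empty anyway. I'll back off gently by reversing the last steps and watch the response.

Request:
move_arm --moves '[{"delta_pos": [0,-1.5,0],"twist": [0.026,0.0005,0],"fingers": -1},{"delta_pos": [0,-1.5,0],"twist": [0.026,0.0005,0],"fingers": -1},{"delta_pos": [0,0,0],"twist": [0,0,0],"fingers": -1}]'

```text
t: 6.4
tcp_pos: [0.4842, -0.0721, 0.2303]
ee_rot: [2.859, -0.002, 0.077]
contact_force: [1.1, 8.1, 0.8]
grip_width: 0.0086
```

```bash
python3 - <<'E'
from h import *
s=telemetry.read_state()
for k in ('t','q','contact_force','torque','tcp_pos','ee_rot'): print(k,np.round(s[k],4))
E
```

```text
t 6.4
q [ 0.0356  0.182  -0.2786  1.0962 -0.2826  3.0988]
contact_force [1.1485 8.136  0.7516]
torque [ 3.6871 -0.3151  0.0432]
tcp_pos [ 0.4842 -0.0721  0.2303]
ee_rot [ 2.8587e+00 -2.1000e-03  7.6700e-02]
```

Request:
move_arm --moves '[{"delta_pos": [0,-3.5,-1.0],"twist": [0.026,0.0005,-0.006],"fingers": -1},{"delta_pos": [0,-3.7,-1.1],"twist": [0.026,0.0005,-0.006],"fingers": -1},{"delta_pos": [0,-3.7,-1.2],"twist": [0.026,0.0005,-0.006],"fingers": -1},{"delta_pos": [0,-3.7,-1.3],"twist": [0.026,0.0005,-0.006],"fingers": -1},{"delta_pos": [0,-3.7,-1.4],"twist": [0.026,0.0005,-0.006],"fingers": -1},{"delta_pos": [0,0,0],"twist": [0,0,0],"fingers": -1}]'

```text
t: 6.9
tcp_pos: [0.4835, -0.093, 0.2244]
ee_rot: [2.983, -0.006, 0.044]
contact_force: [1.4, 4.6, -0.4]
grip_width: 0.0093
```

```bash
python3 - <<'E'
from h import *
im,d,K,T=cam('side');cv2.imwrite('pics/s4.png',cv2.resize(im[150:370,230:430],(0,0),fx=2.7,fy=2.7)); np.savez('s4.npz',im=im,d=d,K=K,T=T)
s=telemetry.read_state()
for k in ('t','q','contact_force','torque','tcp_pos','ee_rot'): print(k,np.round(s[k],4))
W=cloud(d,K,T);hsv=cv2.cvtColor(im,cv2.COLOR_BGR2HSV);H,S=hsv[...,0],hsv[...,1].astype(int)
x,y,h=[W[...,i] for i in range(3)]
P=W[(H>18)&(H<32)&(S>130)&(h>.05)&(abs(x-.48)<.03)&(y>-.2)&(y<.1)]
a=P[(P[:,1]>-.1)&(P[:,1]<-.04)];print('floor',np.degrees(np.arctan(np.polyfit(a[:,1],a[:,2],1)[0])))
a=P[(P[:,1]>-.01)&(P[:,1]<.05)];print('chute',np.degrees(np.arctan(np.polyfit(a[:,1],a[:,2],1)[0])),P[:,1].max())
for lo in np.arange(-.11,.1,.01):
    k=P[(P[:,1]>=lo)&(P[:,1]<lo+.01)]
    if len(k)>3: print(' %.3f %.3f'%(lo+.005,np.median(k[:,2])),end='')
E
```

```text
t 6.95
q [-0.0874  0.1855 -0.2666  1.0921 -0.1574  3.0081]
contact_force [ 1.4728  4.8306 -1.5325]
torque [ 2.4458 -0.144  -0.0359]
tcp_pos [ 0.4835 -0.0928  0.2244]
ee_rot [ 2.9821 -0.0055  0.0445]
floor -33.52709775892977
chute -2.6239728178679163 0.05275610410752918
 -0.105 0.123 -0.095 0.117 -0.085 0.110 -0.075 0.103 -0.065 0.097 -0.055 0.091 -0.045 0.084 -0.035 0.081 -0.025 0.081 -0.015 0.081 -0.005 0.082 0.005 0.082 0.015 0.082 0.025 0.083 0.035 0.083 0.045 0.083 0.055 0.084
```

View pics/s4.png

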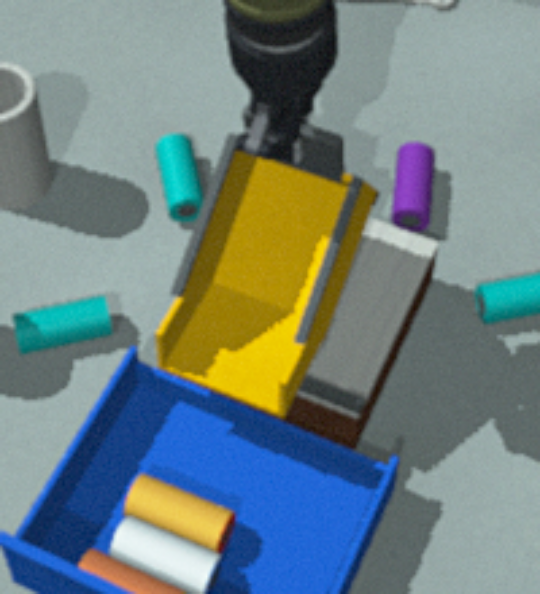

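The tub model and the vision now agree: tilt about 34°, bar axis at y of about -0.036, so it slid back about 23 mm while the wrist was blocked. I'll slide it forward along the stand towards its original place before lowering, and straighten the yaw.

Request:
move_arm --moves '[{"delta_pos": [0,2,0],"twist": [0,0,-0.004],"fingers": -1},{"delta_pos": [0,2.5,0],"twist": [0,0,-0.004],"fingers": -1},{"delta_pos": [0,2.5,0],"twist": [0,0,-0.004],"fingers": -1},{"delta_pos": [0,2.5,0],"twist": [0,0,-0.004],"fingers": -1},{"delta_pos": [0,2.5,0],"twist": [0,0,-0.004],"fingers": -1},{"delta_pos": [0,2.5,0],"twist": [0,0,-0.004],"fingers": -1},{"delta_pos": [0,0,0],"twist": [0,0,0],"fingers": -1}]'

```text
t: 7.53
tcp_pos: [0.483, -0.0835, 0.2267]
ee_rot: [2.964, -0.005, 0.02]
contact_force: [-3.3, -10.1, 3.7]
grip_width: 0.0092
```

Request:
move_arm --moves '[{"delta_pos": [0,2.5,0],"twist": [0,0,0],"fingers": -1},{"delta_pos": [0,2.5,0],"twist": [0.005,0,0],"fingers": -1},{"delta_pos": [0,2.5,0],"twist": [0.005,0,0],"fingers": -1},{"delta_pos": [0,2.5,0],"twist": [0.005,0,0],"fingers": -1},{"delta_pos": [0,0,0],"twist": [0,0,0],"fingers": -1}]'

```text
t: 7.95
tcp_pos: [0.4833, -0.0702, 0.2248]
ee_rot: [2.99, -0.005, 0.02]
contact_force: [-0.8, 0.1, -5.1]
grip_width: 0.0088
```

The bar axis is back at about -0.013 with low forces. Next I'll compute the lowering rows.

```bash
python3 tab.py 33.6 15 10 3; python3 tab.py 15 0 10 3
```

```text
{"delta_pos": [0.1, -5.0, -2.0], "twist": [0.0325, 0.0006, 0], "fingers": -1}, {"delta_pos": [0.1, -5.0, -2.1], "twist": [0.0325, 0.0006, 0], "fingers": -1}, {"delta_pos": [0.1, -4.9, -2.2], "twist": [0.0325, 0.0006, 0], "fingers": -1}, {"delta_pos": [0.1, -4.8, -2.5], "twist": [0.0325, 0.0006, 0], "fingers": -1}, {"delta_pos": [0.1, -4.7, -2.5], "twist": [0.0325, 0.0006, 0], "fingers": -1}, {"delta_pos": [0.1, -4.6, -2.8], "twist": [0.0325, 0.0006, 0], "fingers": -1}, {"delta_pos": [0.1, -4.7, -2.9], "twist": [0.0325, 0.0006, 0], "fingers": -1}, {"delta_pos": [0.1, -4.7, -3.0], "twist": [0.0325, 0.0006, 0], "fingers": -1}, {"delta_pos": [0.0, -4.7, -3.1], "twist": [0.0325, 0.0006, 0], "fingers": -1}, {"delta_pos": [0.1, -4.5, -3.4], "twist": [0.0325, 0.0006, 0], "fingers": -1}, 
end [   2.  -102.   129.3] sum [  0.9 -47.6 -26.5]
{"delta_pos": [0.1, -3.5, -2.7], "twist": [0.0262, 0.0005, 0], "fingers": -1}, {"delta_pos": [0.1, -3.5, -2.9], "twist": [0.0262, 0.0005, 0], "fingers": -1}, {"delta_pos": [0.0, -3.4, -2.9], "twist": [0.0262, 0.0005, 0], "fingers": -1}, {"delta_pos": [0.1, -3.4, -3.0], "twist": [0.0262, 0.0005, 0], "fingers": -1}, {"delta_pos": [0.1, -3.2, -3.1], "twist": [0.0262, 0.0005, 0], "fingers": -1}, {"delta_pos": [0.0, -3.2, -3.2], "twist": [0.0262, 0.0005, 0], "fingers": -1}, {"delta_pos": [0.1, -3.1, -3.3], "twist": [0.0262, 0.0005, 0], "fingers": -1}, {"delta_pos": [0.1, -3.0, -3.3], "twist": [0.0262, 0.0005, 0], "fingers": -1}, {"delta_pos": [0.0, -2.9, -3.4], "twist": [0.0262, 0.0005, 0], "fingers": -1}, {"delta_pos": [0.1, -2.8, -3.5], "twist": [0.0262, 0.0005, 0], "fingers": -1}, 
end [   2.7 -134.    98. ] sum [  0.7 -32.  -31.3]
```

Request:
move_arm --moves '[{"delta_pos": [0.1,-5.0,-2.0],"twist": [0.0325,0.0006,0],"fingers": -1},{"delta_pos": [0.1,-5.0,-2.1],"twist": [0.0325,0.0006,0],"fingers": -1},{"delta_pos": [0.1,-4.9,-2.2],"twist": [0.0325,0.0006,0],"fingers": -1},{"delta_pos": [0.1,-4.8,-2.5],"twist": [0.0325,0.0006,0],"fingers": -1},{"delta_pos": [0.1,-4.7,-2.5],"twist": [0.0325,0.0006,0],"fingers": -1},{"delta_pos": [0.1,-4.6,-2.8],"twist": [0.0325,0.0006,0],"fingers": -1},{"delta_pos": [0.1,-4.7,-2.9],"twist": [0.0325,0.0006,0],"fingers": -1},{"delta_pos": [0.1,-4.7,-3.0],"twist": [0.0325,0.0006,0],"fingers": -1},{"delta_pos": [0,0,0],"twist": [0,0,0],"fingers": -1}]'

```text
t: 8.7
tcp_pos: [0.4843, -0.1108, 0.2048]
ee_rot: [-3.035, -0.005, 0.017]
contact_force: [-2.5, -4.0, 0.9]
grip_width: 0.0088
```

Request:
move_arm --moves '[{"delta_pos": [0,-4.5,-3.2],"twist": [0.0325,0.0006,0],"fingers": -1},{"delta_pos": [0.1,-4.4,-3.4],"twist": [0.0325,0.0006,0],"fingers": -1},{"delta_pos": [0.1,-3.4,-2.7],"twist": [0.026,0.0005,0],"fingers": -1},{"delta_pos": [0.1,-3.4,-2.9],"twist": [0.026,0.0005,0],"fingers": -1},{"delta_pos": [0,-3.3,-2.9],"twist": [0.026,0.0005,0],"fingers": -1},{"delta_pos": [0.1,-3.3,-3.0],"twist": [0.026,0.0005,0],"fingers": -1},{"delta_pos": [0.1,-3.2,-3.1],"twist": [0.026,0.0005,0],"fingers": -1},{"delta_pos": [0,-3.1,-3.2],"twist": [0.026,0.0005,0],"fingers": -1},{"delta_pos": [0.1,-3.0,-3.3],"twist": [0.026,0.0005,0],"fingers": -1},{"delta_pos": [0,0,0],"twist": [0,0,0],"fingers": -1}]'

```text
t: 9.53
tcp_pos: [0.4852, -0.1433, 0.1772]
ee_rot: [-2.791, -0.005, 0.016]
contact_force: [-3.8, -7.8, 4.7]
grip_width: 0.009
```

Request:
move_arm --moves '[{"delta_pos": [0,-2,-2.2],"twist": [0.017,0,0],"fingers": -1},{"delta_pos": [0,-2,-2.2],"twist": [0.017,0,0],"fingers": -1},{"delta_pos": [0,-2,-2.2],"twist": [0.017,0,0],"fingers": -1},{"delta_pos": [0,-1.5,-1.8],"twist": [0.014,0,0],"fingers": -1},{"delta_pos": [0,-1,-1.2],"twist": [0.01,0,0],"fingers": -1},{"delta_pos": [0,0,0],"twist": [0,0,0],"fingers": -1},{"delta_pos": [0,0,0],"twist": [0,0,0],"fingers": -1}]'

```text
t: 10.12
tcp_pos: [0.4854, -0.1513, 0.168]
ee_rot: [-2.717, -0.007, 0.017]
contact_force: [-3.6, -8.6, 1.6]
grip_width: 0.0088
```

Request:
move_arm --moves '[{"delta_pos": [0,-1,-1],"twist": [0.008,0,0],"fingers": -1},{"delta_pos": [0,-1,-1],"twist": [0.006,0,0],"fingers": -1},{"delta_pos": [0,0,0],"twist": [0,0,0],"fingers": -1},{"delta_pos": [0,0,0],"twist": [0,0,0],"fingers": -1}]'

```text
t: 10.45
tcp_pos: [0.4854, -0.1521, 0.1669]
ee_rot: [-2.701, -0.008, 0.017]
contact_force: [-3.3, -4.9, 6.2]
grip_width: 0.0093
```

```bash
cat > chk.py <<'E'
from h import *
s=telemetry.read_state()
for k in ('t','contact_force','torque','tcp_pos','ee_rot'): print(k,np.round(s[k],4))
im,d,K,T=cam('side'); W=cloud(d,K,T);hsv=cv2.cvtColor(im,cv2.COLOR_BGR2HSV);H,S=hsv[...,0],hsv[...,1].astype(int)
x,y,h=[W[...,i] for i in range(3)]
P=W[(H>18)&(H<32)&(S>130)&(h>.05)&(abs(x-.48)<.03)&(y>-.2)&(y<.065)]
a=P[(P[:,1]>-.11)&(P[:,1]<-.04)];print('floor',np.degrees(np.arctan(np.polyfit(a[:,1],a[:,2],1)[0])),np.median(a[:,2]),'lip y',P[P[:,2]>.115][:,1].max())
for lo in np.arange(-.15,.06,.015):
    k=P[(P[:,1]>=lo)&(P[:,1]<lo+.015)]
    if len(k)>3: print(' %.3f %.3f'%(lo+.0075,np.median(k[:,2])),end='')
print()
E
python3 chk.py
```

```text
t 10.45
contact_force [-3.3325 -4.9343  6.1813]
torque [-1.2053  0.9848  0.5298]
tcp_pos [ 0.4854 -0.1521  0.1669]
ee_rot [-2.7014 -0.0081  0.017 ]
floor 0.02495385609097765 0.07506202140414553 lip y 0.04755741913238193
 -0.142 0.106 -0.128 0.075 -0.113 0.075 -0.098 0.075 -0.083 0.075 -0.068 0.075 -0.053 0.075 -0.038 0.075 -0.023 0.080 -0.008 0.092 0.007 0.103 0.022 0.112 0.037 0.123 0.052 0.125
```

The tub is level on the stand (floor slope 0.0°, height 0.075). I'll release, then retreat along the plate.

Request:
move_arm --moves '[{"delta_pos": [0,0,0],"twist": [0,0,0],"fingers": -0.7},{"delta_pos": [0,0,0],"twist": [0,0,0],"fingers": -0.4},{"delta_pos": [0,0,0],"twist": [0,0,0],"fingers": 0},{"delta_pos": [0,0,0],"twist": [0,0,0],"fingers": 0.2},{"delta_pos": [0,0,0],"twist": [0,0,0],"fingers": 0.2}]' --newtons 30

```text
t: 10.92
tcp_pos: [0.4857, -0.1499, 0.1662]
ee_rot: [-2.695, -0.009, 0.017]
contact_force: [0.4, -0.3, 0.5]
grip_width: 0.0512
```

Request:
move_arm --moves '[{"delta_pos": [0,-4,9],"twist": [0,0,0],"fingers": 0.2},{"delta_pos": [0,-8,18],"twist": [0,0,0],"fingers": 0.2},{"delta_pos": [0,-8,18],"twist": [0,0,0],"fingers": 0.2},{"delta_pos": [0,-8,18],"twist": [0,0,0],"fingers": 0.2},{"delta_pos": [0,-8,18],"twist": [0,0,0],"fingers": 0.2},{"delta_pos": [0,-10,18],"twist": [0,0,0],"fingers": 0.2},{"delta_pos": [0,-18,10],"twist": [0,0,0],"fingers": 0.2},{"delta_pos": [0,-18,0],"twist": [0,0,0],"fingers": 0.2},{"delta_pos": [0,0,0],"twist": [0,0,0],"fingers": 0.2}]'

```text
t: 11.67
tcp_pos: [0.4863, -0.235, 0.2753]
ee_rot: [-2.698, -0.011, 0.015]
contact_force: [-0.2, 0.3, 0.2]
grip_width: 0.0513
```

```bash
python3 chk.py; python3 - <<'E'
from h import *
a,_,_,_=cam('top'); b,_,_,_=cam('side')
c=np.hstack([a[60:310,150:460],b[130:380,140:440]]); cv2.imwrite('pics/end.png',cv2.resize(c,(0,0),fx=1.3,fy=1.3))
E
```

```text
t 11.6667
contact_force [-0.1685  0.3038  0.1952]
torque [-0.389  -0.0103 -0.036 ]
tcp_pos [ 0.4863 -0.235   0.2753]
ee_rot [-2.6981 -0.0105  0.0146]
floor 0.2710127444656586 0.0751457924177053 lip y 0.048469209300786575
 -0.142 0.106 -0.128 0.075 -0.113 0.075 -0.098 0.075 -0.083 0.075 -0.068 0.075 -0.053 0.075 -0.038 0.075 -0.023 0.081 -0.008 0.091 0.007 0.102 0.022 0.112 0.037 0.123 0.052 0.126
```

View pics/end.png

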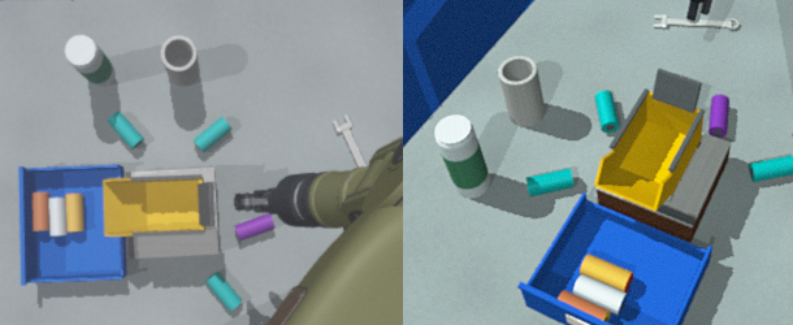

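The tub stands upright and empty, all three slugs lie in the tray, the bystanders haven't moved, and the gripper is clear. Handing in.

```bash
python3 -c "
from bench import workorder; print(workorder.sign_off())"
```

```text
the job is handed in; nothing more can be done
None
```

The yellow tub is empty and standing upright on its stand, and all three offcuts are in the blue tray. I handed the job in at about 12 s. I took the tub by its grip plate, rocked it forward to about 44°, lowered it back and let go.

**Last checks:**
- **Tub:** the floor is level within 0.3°, at 75 mm.
- **Gripper:** it is clear, with about 0 N on the tool.
- **Bystanders:** the can, the pipe and the visible part of the wrench look unmoved in the final picture.

**What went wrong:**
- **Joint limit:** joint 6 reached the end of its range, reading 3.14, at about 44°. The rocking stopped short of the planned 50° and just under the 45° given. The offcuts had already rolled out.
- **Tub slid:** while the joint was blocked, the tub turned about 3.5° and slid back about 23 mm on the stand. I slid it forward and straightened it before lowering. The bar now stands about 10 mm behind the stop strip, roughly 5 mm farther back than at the start.
- **Forces:** the highest wrist force I read was about 19 N, with a moment of 6.6 N m. Both came while the joint was at its limit. I only read them at the end of each move.

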